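Shut up the instrument chest

ROBOT

A 6-joint arm with a two-finger parallel gripper is mounted at the origin on a cart in front of the work surface, level with it; the furniture and walls round the work are solid. World frame = base frame: x ahead of the robot, y to its left, z up, the work surface at z = 0. Lengths are in m, angles in rad, forces in N, time in s.
With the tool pointing down it reaches from about 0.425 to 0.95 m from the base axis. Payload 3.5 kg.
Tool frame: the origin (TCP) lies on the centre line of the jaws, within the pads' length; the fingertips stand ahead of it and the grasp point (between the pads) lies 11 mm behind it (tips_ahead is the z of the fingertips in the tool frame, in m); z points along the fingers, y is the direction in which the jaws open and shut (so a half turn about z gives the same grasp; the last joint's range is limited). The gripper opens to 85 mm and grips with 20 to 120 N. Pads are 22 mm wide; open, the fingers measure 114 mm over their backs; the gripper's body (76 mm by 85 mm) begins 54 mm behind the grasp point. The pads swing forward as they close: fully open they stand 13 mm farther back than shut.
Start: joints at [1.168, 0.286, 1.577, -0, 1.279, -0.15], TCP at [0.169, 0.654, 0.239] pointing down, gripper open.
Joint ranges: [-2.77, 2.77], [-0.9, 2.22], [0.21, 2.48], [-1.53, 4.67], [0.24, 2.81], [-2.84, 2.84]. Speed limits (rad/s): [2.79, 2.79, 3.14, 3.14, 3.14, 3.14].

INTERFACE

Orientations are given as a unit quaternion [x, y, z, w].
In Python, from plant import * gives the robot as it stands. The module is installed in compiled form; this text tells all that it offers.
- The arm moves only by the tool move_arm, never from a script. Its arguments are lists of equal length, an entry for each row: "linear": the shift along the world's x, y, z in m, a list of three; "twist": the turn, a rotation vector about the world's x, y, z in degrees, a list of three. A call has 1 to 20 rows; each row shifts and turns the pose as measured when the row begins; what a row does not reach is not made up. A row lasts 1/12 s, in which the tool goes at most 41.7 mm and 7.16 degrees, less where a joint would pass 70% of its speed; a pose out of reach is approached as far as the arm can. A call is refused whole if a number of a shift passes 0.0417 or a number of a turn 7.16, either way. A call with a gripper value outside its range is refused whole. "grip" is the opening, from 0 (shut) to 1 (fully open), set as the call begins (left out, the last holds). The fingers move at their own pace and stop on an object; "force" is the grip in N (left out, the last holds). Time passes only in rows, so rows that do not move let the fingers close. It gives the time, the measured TCP pose, the force and the opening at its end, in the units of the state.
- get_state(): the state, without advancing time (a new reading comes with each control period).
- read_camera(name): name is "scene" or "top" or "wrist"; returns a dict with "img" (420x560x3 uint8, blue, green, red), "depth" (420x560 float32, m along the optical axis (not along the pixel's ray), 0 where there is no reading), "fx", "fy", "cx", "cy" (pixels), "rvec" (rotation vector, rad) and "tvec" (3), from world to camera coordinates, as OpenCV has them. Camera axes: x right, y down, z forward; pixel columns grow to the right and rows downward; lengths in m; the calibration is good to about 2 mm. A picture is of the moment at which its call begins.
- sign_off(): hands the job in, once; it reports no verdict.
The state is a dict: "time": time; "qpos": joint angles; "dq": joint speeds; "joint_efforts": joint torques, N m; "eef_pos": TCP position; "tcp_rot": TCP orientation; "contact_force": force on the tool from outside, world axes, zero at the start; "wrist_torque": the same for the moment, N m; "opening": opening from 0.0 (shut) to 1.0 (fully open).
Only numpy, scipy, OpenCV 4.12 (cv2) and the standard library are available. Lean on these libraries where they do the work, as an engineer would, in place of code of your own. Each camera call takes 0.05 s, during which the arm holds its last target.

TASK

Close the grey instrument chest: push both of its small drawers fully home with the fingertips first, because the lip of the lid drops in front of them, then push the lid over and down from behind until it is fully shut, without slamming it. Only push, on the outside of the drawer fronts and of the lid: do not pinch or lift anything or reach inside, and leave the things standing round the chest where they are.

Things in the scene. Friction and masses are not known exactly. Their poses are not given: they have to be found in the camera images.
- chest: Grey sheet-metal chest fixed to the bench, carcass 170 (x) x 250 (y) x 74 mm high, 96 mm high shut. Origin: centre of the underside, on the bench. Its -x is the front with two drawers (towards the robot, turned up to 0.3 rad), z up; the lid is hinged along the far (+x) top edge. The open top tray holds a micrometer and gauge blocks, fixed, none higher than 78 mm above the bench.
- drawer_left (a joint): Slide of the drawer on the chest's +y side (the left as the robot sees it): 0 is fully home, grows to at most 0.06 m as it comes out along the chest's -x. Starts 20 to 45 mm out. Runs with about 1 to 2 N of friction, stays where it is left, hard stop at 0.
- drawer_right (a joint): The same for the drawer on the chest's -y side.
- drawer_left_front (a point): Centre of the left drawer's flat aluminium front face (outside, towards the chest's -x), 31 mm above the bench. No handle. Face 112 mm wide, from 10 to 52 mm above the bench, 4 mm thick; behind it a steel tray, top at 42 mm, not to be touched. Fully home it is flush with the carcass front, 85 mm before the chest's origin; the wall above rises to 74 mm.
- drawer_right_front (a point): The same for the right drawer. The centres of the two faces are 124 mm apart.
- lid (a joint): Hinge of the lid: 0 is shut, grows as the free edge rises, at most 1.6 rad. Starts at 1.3 to 1.5 rad (nearly upright). A friction hinge: the lid stays at whatever angle it is left; turning it takes about 0.2 to 0.55 N m, that is 1.5 to 4 N at the free edge. Hard stop at 0.
- lid_hinge (a point): Middle of the hinge line, 86 mm beyond the chest's origin (chest's +x) and 74 mm above the bench. The hinge line runs along the chest's y.
- lid_edge (a point): Middle of the lid's free edge, on its outer face (top face when shut): 176 mm from the hinge line along the lid, 22 mm off the hinge plane. Lid 256 mm wide along the hinge. Near upright, the outer face looks away from the robot and this edge is 240 to 260 mm above the bench; shut, 96 mm. A 26 mm lip stands out from this edge on the inner, grey-lined side, not to be touched.
- loupe: Black loupe, 36 mm across, 34 mm high, standing loose before the chest, about in line with the gap between the two drawers; its nearest side is some 20 mm or more from the path of the drawers. Bystander. Origin: centre of its underside.
- brass_bush: Flanged brass bush, 48 mm across, 30 mm high, standing loose to the left of the chest. Bystander. Origin: centre of its underside.
- test_block_round: Round steel test block, 60 mm across, 15 mm high, lying loose to the right of the chest. Bystander. Origin: centre of its underside.

How it is judged:
On the way, in this order (a step that is already met when the one before it is completed fails the run):
1. both drawers are fully home (within 3 mm), the lid still open (value of joint each of drawer_left, drawer_right below 0.003 m and value of joint lid above 0.9 rad), for 0.2 s.
2. the lid is fully shut (within 0.03 rad, 5 mm at its edge) (value of joint lid below 0.03 rad), for 0.2 s.
At the end, for the whole second after the job is handed in: Both drawers are within 3 mm of fully home, the lid is within 0.03 rad of shut, and the loupe, bush and test block rest within 20 mm of where they stood (value of joint each of drawer_left, drawer_right below 0.003 m and value of joint lid below 0.03 rad and distance of each of loupe, brass_bush, test_block_round from where it was at the start of the episode below 0.02 m and linear speed of each of loupe, brass_bush, test_block_round below 0.02 m/s); the robot touches nothing.
It fails at once if the loupe, bush or test block is lifted, or shoved by more than 20 mm (distance of any of loupe, brass_bush, test_block_round from where it was at the start of the episode above 0.02 m).
It fails at once if the lid is slammed: it falls or is thrown faster than 2.5 rad/s (velocity of joint lid below -2.5 rad/s).
It fails at once if the inside of the lid is touched by the fingers with more than 1 N (pinching or hooking it) (contact force between any of lid_c5, lid_c6 and the fingers above 1 N).
It fails at once if the fingers reach into a drawer (more than 1 N on its tray) (contact force between any of drawer_left_c1, drawer_left_c2, drawer_left_c3, drawer_left_c4, drawer_left_c5, drawer_left_c6, drawer_left_c7, drawer_right_c1, drawer_right_c2, drawer_right_c3, drawer_right_c4, drawer_right_c5, drawer_right_c6, drawer_right_c7 and the fingers above 1 N).
It also fails if it takes over 58 s, if anything falls off the work surface, if the arm or the gripper's body presses on something with over 40 N, if the wrist force passes 120 N, or if a joint passes its speed limit or range.

## Working session

There is one attempt and no reset: what is moved stays moved. The work goes in short steps, Python scripts to look and compute and a tool call to move; the robot and the scene stay as the last step left them, time stands still between calls to the robot, and variables do not carry over. Pictures are saved under pics/ and viewed, and the job is handed in when it is done.

Besides the shell and the picture viewer there is one more tool, called after ">>>" as a command line: name --argument value ..., lists and objects as JSON in quotes. move_arm: Moves the arm, as the interface text tells. Its arguments: {"type":"object","properties":{"linear":{"type":"array","items":{"type":"array","items":{"type":"number"}}},"twist":{"type":"array","items":{"type":"array","items":{"type":"number"}}},"grip":{"type":"number"},"force":{"type":"number"}},"required":["linear","twist"]}

```bash
mkdir -p pics; cat > h.py <<'E'
from plant import *
import numpy as np, cv2
def cam(n):
    c=read_camera(n); R=cv2.Rodrigues(np.array(c['rvec'],float))[0]; t=np.array(c['tvec'],float).ravel()
    d=c['depth']; v,u=np.mgrid[:d.shape[0],:d.shape[1]]
    P=np.stack([(u-c['cx'])/c['fx']*d,(v-c['cy'])/c['fy']*d,d],-1)
    W=(P-t)@R
    W[d<=0]=np.nan
    return c['img'],W,R,t,c
E
python3 - <<'E'
from h import *
s=get_state()
print({k:np.round(v,3) if not isinstance(v,dict) else v for k,v in s.items()})
for n in ['scene','top']:
    i,W,R,t,c=cam(n); cv2.imwrite(f'pics/{n}0.png',i); np.save(n+'0.npy',W); print(n,-R.T@t, R[2])
print(globals().get('tips_ahead'))
E
```

```text
{'time': np.float64(0.0), 'qpos': array([ 1.168,  0.287,  1.578, -0.   ,  1.279, -0.15 ]), 'dq': array([-0.   ,  0.001, -0.001,  0.001, -0.001,  0.   ]), 'joint_efforts': array([-1.0000e-03, -4.0597e+01, -2.9263e+01, -0.0000e+00,  6.0000e-03,
        0.0000e+00]), 'eef_pos': array([0.169, 0.653, 0.238]), 'tcp_rot': array([ 0.126,  0.992, -0.001, -0.   ]), 'contact_force': array([ 1.104, -0.776,  0.541]), 'wrist_torque': array([ 0.013, -0.026,  0.021]), 'opening': np.float64(1.0)}
scene [-0.06833906  0.59738824  0.43538578] [ 0.68299088 -0.6365816  -0.3581722 ]
top [0.34609172 0.03535873 1.25684963] [ 0.16799763  0.00275633 -0.98578355]
0.008
```

View pics/scene0.png

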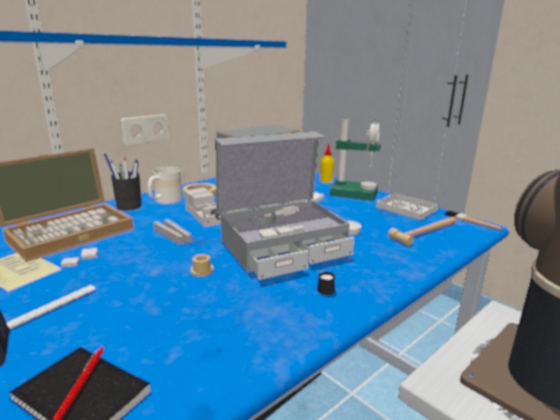

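View pics/top0.png

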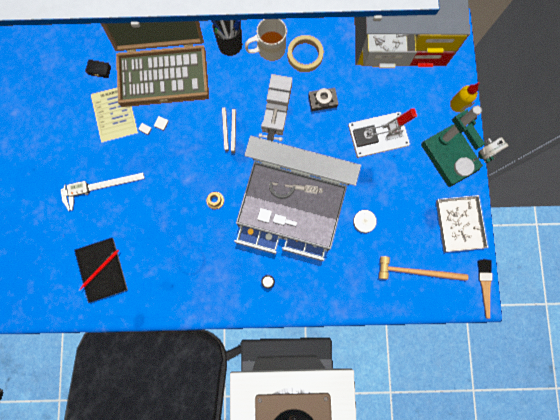

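The pictures show the chest at top (293,205) with both drawers out. The lid is upright at (300,160), the bush at (215,200), the loupe at (268,282) and the test block at (365,220). Next I'll measure the geometry.

```bash
python3 - <<'E'
from h import *
W=np.load('top0.npy'); i=cv2.imread('pics/top0.png')
def p(u,v): return np.round(np.nanmedian(W[v-1:v+2,u-1:u+2].reshape(-1,3),0),3)
for n,uv in dict(loupe=(268,282),bush=(215,200),block=(365,220),lidL=(252,146),lidR=(352,175),base=(293,100)).items(): print(n,p(*uv))
cv2.imwrite('pics/topz.png',cv2.resize(i[120:300,190:400],None,fx=3.6,fy=3.3,interpolation=cv2.INTER_CUBIC))
S=np.load('scene0.npy'); j=cv2.imread('pics/scene0.png')
cv2.imwrite('pics/scz.png',cv2.resize(j[120:300,180:380],None,fx=4,fy=3.3,interpolation=cv2.INTER_CUBIC))
# region near chest
for nm,X in (('top',W),('scene',S)):
    P=X.reshape(-1,3); m=(P[:,0]>.3)&(P[:,0]<1)&(np.abs(P[:,1])<.35)
    for lo,hi in ((.2,.3),(.066,.08),(.046,.056)):
        q=P[m&(P[:,2]>lo)&(P[:,2]<hi)]
        if len(q)>3:
            r=cv2.minAreaRect(q[:,:2].astype(np.float32)); print(nm,lo,hi,len(q),np.round(r[0],3),np.round(r[1],3),round(r[2],2),np.round(q.min(0),3),np.round(q.max(0),3))
E
```

```text
loupe [0.377 0.055 0.028]
bush [0.602 0.195 0.002]
block [ 0.535 -0.207  0.015]
lidL [0.672 0.08  0.249]
lidR [ 0.6   -0.139  0.249]
base [ 0.885 -0.027  0.002]
top 0.2 0.3 2476 [ 0.639 -0.03 ] [0.256 0.051] 73.26 [ 0.58  -0.158  0.242] [0.699 0.099 0.257]
top 0.066 0.08 1389 [ 0.721 -0.102] [0.286 0.577] 57.59 [ 0.457 -0.305  0.066] [0.995 0.133 0.08 ]
top 0.046 0.056 1271 [ 0.719 -0.104] [0.371 0.583] 76.57 [ 0.431 -0.31   0.046] [0.994 0.14  0.056]
scene 0.2 0.3 2306 [ 0.638 -0.03 ] [0.258 0.055] 73.35 [ 0.578 -0.16   0.2  ] [0.701 0.099 0.253]
scene 0.066 0.08 2105 [ 0.581 -0.015] [0.257 0.197] 73.92 [ 0.455 -0.161  0.066] [0.711 0.133 0.08 ]
scene 0.046 0.056 735 [ 0.679 -0.031] [0.249 0.478] 76.3 [ 0.428 -0.107  0.046] [0.94  0.14  0.056]
```

View pics/topz.png

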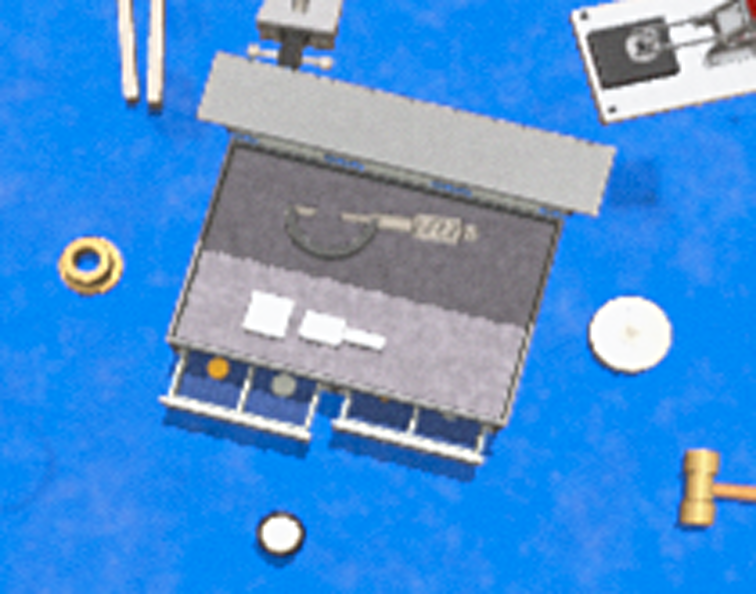

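View pics/scz.png

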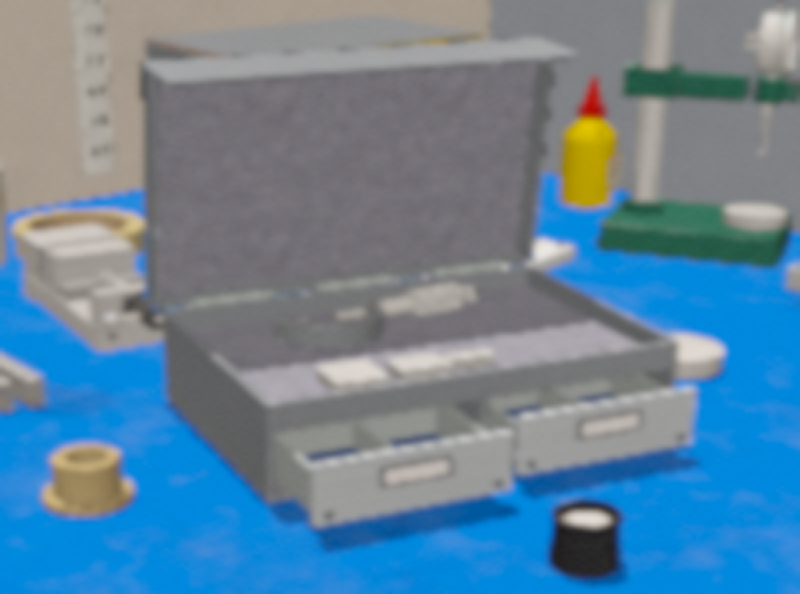

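```bash
python3 - <<'E'
from h import *
S=np.load('scene0.npy');T=np.load('top0.npy')
i=cv2.imread('pics/scene0.png')
P=S.reshape(-1,3)
def plane(q):
    for _ in range(5):
        c=np.median(q,0) if _==0 else q.mean(0); n=np.linalg.svd(q-q.mean(0),full_matrices=False)[2][2]; d=(q-q.mean(0))@n; q=q[np.abs(d)<max(.002,1.5*d.std())]
    return q.mean(0),n,d.std(),len(q)
L=S[150:200,225:310].reshape(-1,3); L=L[(L[:,2]>.1)&(L[:,2]<.23)&(L[:,0]<.75)]
c,n,s,N=plane(L); n*=-np.sign(n[0]); print('lid inner',c,n,s,N,'yaw',np.arctan2(-n[1],-n[0]),'tilt',np.arcsin(n[2]))
# drawers: pixel boxes from zoom: left front poly (315,470)-(510,520) zoom => /4,+180 ; /3.3,+120
for nm,poly in dict(left=[(312,476),(508,434),(508,485),(318,520)],right=[(518,430),(692,394),(692,440),(525,470)],carc=[(285,410),(660,350),(660,385),(560,402),(300,432)],side=[(180,330),(262,400),(262,480),(180,400)]).items():
    pts=np.array([(180+a/4,120+b/3.3) for a,b in poly]).astype(np.int32)
    m=np.zeros(i.shape[:2],np.uint8); cv2.fillPoly(m,[pts],255)
    if nm!='carc': m=cv2.erode(m,np.ones((3,3)))
    q=S[m>0]; q=q[~np.isnan(q[:,0])]; c,n,s,N=plane(q); n*=-np.sign(n[0]); print(nm,np.round(c,4),np.round(n,3),round(s,4),N,'yaw',np.arctan2(-n[1],-n[0]))
# top view: carcass rim etc: points z .04-.06 near drawers
Q=T.reshape(-1,3)
for nm,A in(('T',Q),('S',P)):
  for cen in((.377,.055),(.602,.195),(.535,-.207)):
    q=A[(np.hypot(A[:,0]-cen[0],A[:,1]-cen[1])<.04)&(A[:,2]>.008)]
    (a,b),r=cv2.minEnclosingCircle(q[:,:2].astype(np.float32)); print(nm,np.round((a,b,r),3),np.round(q[:,2].max(),3))
E
```

```text
lid inner [ 0.66317017 -0.0334934   0.15921155] [-0.95357539  0.28986269 -0.0816921 ] 0.0010283862922564678 3077 yaw -0.29509921267323463 tilt -0.081783233596591
left [0.4675 0.0867 0.0319] [-0.958  0.288 -0.014] 0.0009 532 yaw -0.29221185181528875
right [ 0.4453 -0.0378  0.0294] [-0.956  0.291 -0.036] 0.0009 440 yaw -0.29524404577678964
carc [0.5027 0.0052 0.0506] [-0.628  0.198 -0.752] 0.0018 447 yaw -0.3054496678480454
side [0.5932 0.1136 0.045 ] [-0.292 -0.956  0.003] 0.0004 369 yaw 1.2744195166230587
T [0.38  0.057 0.017] 0.04
T [0.602 0.195 0.024] 0.036
T [ 0.533 -0.207  0.031] 0.021
S [0.379 0.057 0.018] 0.037
S [0.599 0.196 0.022] 0.033
S [ 0.532 -0.21   0.031] 0.019
```

```bash
python3 - <<'E'
from h import *
yaw=-.295; ex=np.array([np.cos(yaw),np.sin(yaw)]);ey=np.array([-ex[1],ex[0]])
for f in('top0','scene0'):
    P=np.load(f+'.npy').reshape(-1,3); P=P[~np.isnan(P[:,0])]
    a=P[:,:2]@ex;b=P[:,:2]@ey-.157;z=P[:,2]
    def pr(nm,m): print(f,nm,m.sum(),np.round(np.percentile(a[m],[1,5,25,50,75,95,99]),4) if m.sum()>5 else '', np.round(np.percentile(b[m],[1,99]),3) if m.sum()>5 else '')
    pr('rim',(z>.069)&(z<.08)&(abs(b)<.1)&(a>.43)&(a<.53))
    pr('wall',(z>.058)&(z<.068)&(abs(b)<.1)&(a>.43)&(a<.53))
    for s in(1,-1): pr('drw%d'%s,(z>.02)&(z<.055)&(abs(b-s*.062)<.045)&(a>.38)&(a<.47))
    pr('drwtop+',(z>.046)&(z<.057)&(b>.01)&(b<.115)&(a>.38)&(a<.458))
    pr('drwtop-',(z>.046)&(z<.057)&(b<-.01)&(b>-.115)&(a>.38)&(a<.458))
    pr('lidtop',(z>.24)&(abs(b)<.1)&(a>.5)&(a<.8))
    pr('lidall',(z>.2)&(abs(b)<.2)&(a>.5)&(a<.8))
    pr('behind',(z>.01)&(abs(b)<.14)&(a>.68)&(a<.82)&(z<.2))
    for lo in np.arange(.66,.84,.02):
        m=(a>lo)&(a<lo+.02)&(abs(b)<.14)
        if m.sum(): print('  ',round(lo,2),m.sum(),round(z[m].max(),3))
E
```

```text
top0 rim 224 [0.466  0.4662 0.4675 0.4695 0.5044 0.5149 0.5185] [-0.095  0.096]
top0 wall 1149 [0.4663 0.4731 0.4846 0.4988 0.5148 0.5271 0.5296] [-0.098  0.098]
top0 drw1 254 [0.4212 0.4221 0.4246 0.435  0.4569 0.4665 0.4681] [0.019 0.106]
top0 drw-1 177 [0.436  0.4364 0.4375 0.441  0.4518 0.4686 0.4697] [-0.106 -0.017]
top0 drwtop+ 67 [0.422  0.4222 0.423  0.4241 0.4252 0.4268 0.4367] [0.011 0.113]
top0 drwtop- 76 [0.4361 0.4368 0.4376 0.4388 0.44   0.441  0.4436] [-0.113 -0.011]
top0 lidtop 1939 [0.596  0.5977 0.6075 0.6194 0.6315 0.6415 0.6435] [-0.098  0.098]
top0 lidall 2606 [0.5961 0.5978 0.608  0.6207 0.6335 0.6458 0.7983] [-0.125  0.195]
top0 behind 1065 [0.7147 0.7214 0.75   0.7817 0.8033 0.8181 0.8198] [-0.139  0.139]
   0.66 1 -0.004
   0.7 45 0.049
   0.72 550 0.051
   0.74 763 0.056
   0.76 689 0.051
   0.78 713 0.049
   0.8 932 0.464
   0.82 1265 0.464
scene0 rim 414 [0.4637 0.4644 0.4659 0.4674 0.4975 0.5119 0.519 ] [-0.097  0.098]
scene0 wall 707 [0.4638 0.4648 0.4662 0.4917 0.5079 0.5252 0.5291] [-0.098  0.099]
scene0 drw1 640 [0.4189 0.4199 0.4213 0.4222 0.4231 0.4247 0.4681] [0.017 0.107]
scene0 drw-1 513 [0.4344 0.435  0.4363 0.4371 0.4379 0.4393 0.4406] [-0.106 -0.018]
scene0 drwtop+ 193 [0.4194 0.4203 0.4215 0.4224 0.4234 0.4247 0.4262] [0.011 0.113]
scene0 drwtop- 161 [0.4345 0.4352 0.4363 0.4372 0.4383 0.4395 0.4408] [-0.114 -0.012]
scene0 lidtop 634 [0.5939 0.5948 0.5989 0.6104 0.6266 0.639  0.6416] [-0.097  0.098]
scene0 lidall 2414 [0.5945 0.5963 0.6246 0.6382 0.6402 0.6447 0.7979] [-0.127  0.194]
scene0 behind 513 [0.709  0.7122 0.7411 0.7514 0.8056 0.8185 0.8196] [0.086 0.14 ]
   0.66 40 0.078
   0.68 49 0.004
   0.7 167 0.047
   0.72 303 0.051
   0.74 404 0.052
   0.76 110 0.049
   0.78 52 0.048
   0.8 287 0.462
   0.82 285 0.462
```

Chest yaw is −0.295 rad with its centre near (0.572, −0.010). The left drawer is about 43 mm out, the right about 28 mm, and the lid is at about 1.49 rad. With the gripper open, each finger meets one drawer and straddles the loupe, so I'll push both at once.

>>> move_arm --linear '[[0.021,-0.032,0],[0.021,-0.032,0],[0.021,-0.032,0],[0.021,-0.032,0],[0.021,-0.032,0],[0.021,-0.032,0],[0.021,-0.032,0],[0.021,-0.032,0],[0.021,-0.032,0],[0.021,-0.032,0],[0.021,-0.032,0],[0.005,-0.032,0],[0.005,-0.032,0],[0.005,-0.032,0],[0.005,-0.032,0],[0.005,-0.032,0],[0.005,-0.032,0],[0,0,0]]' --twist '[[0,0,-0.3],[0,0,-0.3],[0,0,-0.3],[0,0,-0.3],[0,0,-0.3],[0,0,-0.3],[0,0,-0.3],[0,0,-0.3],[0,0,0],[0,0,0],[0,0,0],[0,0,0],[0,0,0],[0,0,0],[0,0,0],[0,0,0],[0,0,0],[0,0,0]]' --grip 1

```text
time: 1.6
eef_pos: [0.4296, 0.0806, 0.2274]
tcp_rot: [0.144, 0.99, -0.006, -0.004]
contact_force: [0.8, -0.0, -0.2]
opening: 0.999
```

>>> move_arm --linear '[[0.003,-0.02,0],[0.003,-0.018,-0.02],[0,0,-0.03],[0,0,-0.03],[0,0,-0.03],[0,0,0]]' --twist '[[0,0,0],[0,0,0],[0,0,0],[0,0,0],[0,0,0],[0,0,0]]'

```text
time: 2.1
eef_pos: [0.4361, 0.0395, 0.1158]
tcp_rot: [0.147, 0.989, -0.005, -0.001]
contact_force: [-1.9, 0.1, -0.6]
opening: 1.003
```

```bash
python3 - <<'E'
from h import *
i,W,R,t,c=cam('scene'); cv2.imwrite('pics/s1.png',cv2.resize(i[60:330,130:490],None,fx=2.2,fy=2.2,interpolation=cv2.INTER_CUBIC))
i,W,R,t,c=cam('wrist'); cv2.imwrite('pics/w1.png',i)
s=get_state();print(s['eef_pos'],s['tcp_rot'],s['qpos'])
E
```

```text
[0.43981221 0.03923364 0.12102368] [ 0.14715686  0.98909404 -0.00506381  0.0034918 ] [-0.13584864 -0.10723327  2.23148956 -0.01205251  1.01050565 -1.40488263]
```

View pics/s1.png

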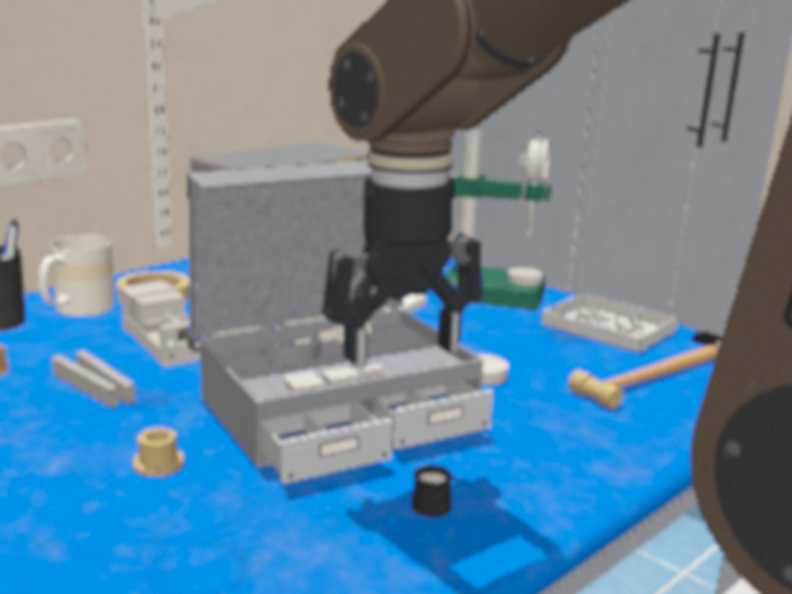

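View pics/w1.png

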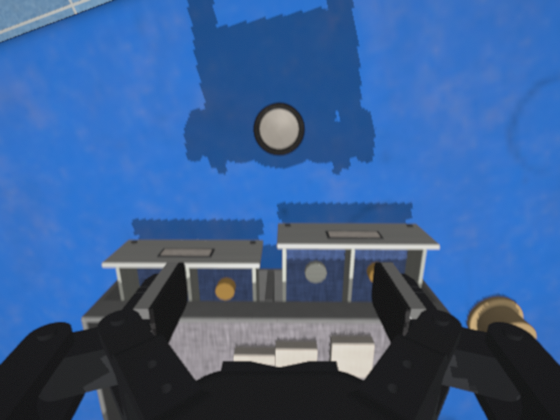

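>>> move_arm --linear '[[-0.005,0.002,-0.003],[-0.003,0.001,-0.02],[0,0,-0.02],[0,0,-0.02],[0,0,0]]' --twist '[[0,0,0],[0,0,0],[0,0,0],[0,0,0],[0,0,0]]'

```text
time: 2.62
eef_pos: [0.4396, 0.0435, 0.0683]
tcp_rot: [0.146, 0.989, -0.005, 0.015]
contact_force: [0.1, 0.5, 0.3]
opening: 1.001
```

```bash
python3 - <<'E'
from h import *
s=get_state();print(s['eef_pos'],s['tcp_rot'],s['qpos'],s['contact_force'])
E
```

```text
[0.43958477 0.04350194 0.0682909 ] [ 0.1457302   0.98919852 -0.00456192  0.01510575] [-0.12636159 -0.0244912   2.26996536 -0.01276202  0.86613261 -1.39649798] [0.06631399 0.47191428 0.31147958]
```

>>> move_arm --linear '[[-0.006,0.0,0],[-0.004,0,0],[0,0,0]]' --twist '[[0,0,0],[0,0,0],[0,0,0]]'

```text
time: 2.87
eef_pos: [0.4318, 0.0439, 0.0734]
tcp_rot: [0.145, 0.989, -0.004, 0.019]
contact_force: [0.4, 0.1, 0.5]
opening: 1.0
```

```bash
python3 - <<'E'
from h import *
from scipy.spatial.transform import Rotation as Ro
s=get_state();print(s['eef_pos'],s['tcp_rot'],s['qpos'],s['contact_force']); M=Ro.from_quat(s['tcp_rot']).as_matrix(); print(M)
p=s['eef_pos'];yaw=-.295; ex=np.array([np.cos(yaw),np.sin(yaw)]);print(p[:2]@ex)
i,W,R,t,c=cam('wrist'); cv2.imwrite('pics/w2.png',i)
E
```

```text
[0.4318305  0.04393953 0.07338635] [ 0.14501693  0.98924106 -0.00442096  0.0187793 ] [-0.12776921 -0.05712242  2.28971129 -0.01242123  0.87164295 -1.39963441] [0.38938422 0.06901883 0.45729894]
[[-0.95723485  0.28707946  0.03587228]
 [ 0.28674737  0.95790109 -0.01419342]
 [-0.03843674 -0.00330015 -0.99925559]]
0.40040137005497956
```

View pics/w2.png

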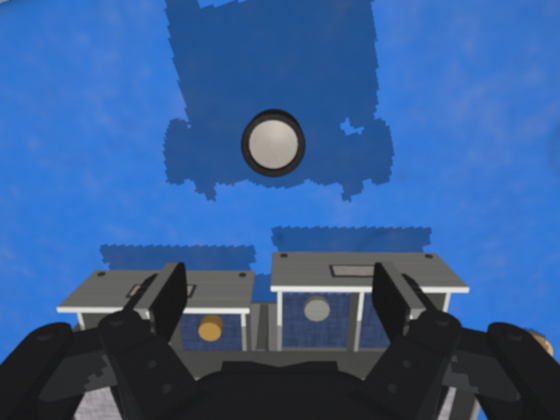

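>>> move_arm --linear '[[0,0,-0.01],[0,0,-0.01],[0,0,0]]' --twist '[[0,0,0],[0,0,0],[0,0,0]]'

```text
time: 3.17
eef_pos: [0.4347, 0.0436, 0.0555]
tcp_rot: [0.145, 0.989, -0.004, 0.023]
contact_force: [0.1, 0.2, -0.9]
opening: 0.998
```

```bash
python3 - <<'E'
from h import *
s=get_state();print(s['eef_pos'],s['tcp_rot'],s['qpos'],s['contact_force'])
p=s['eef_pos'];yaw=-.295; ex=np.array([np.cos(yaw),np.sin(yaw)]);print(p[:2]@ex)
i,W,R,t,c=cam('scene'); cv2.imwrite('pics/s2.png',cv2.resize(i[150:290,210:410],None,fx=4,fy=4,interpolation=cv2.INTER_CUBIC))
E
```

```text
[0.43468261 0.04363342 0.0554688 ] [ 0.14502269  0.98914557 -0.00431735  0.02325541] [-0.12765279 -0.01857856  2.29446049 -0.0129521   0.81939827 -1.39867251] [ 0.06095809  0.20087225 -0.93643652]
0.40321927457650364
```

View pics/s2.png

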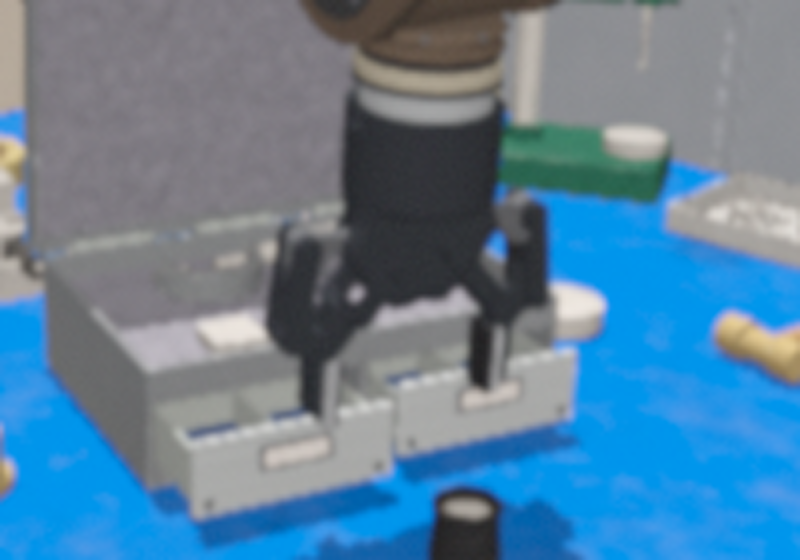

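>>> move_arm --linear '[[-0.004,0,-0.01],[-0.001,0,-0.01],[0,0,-0.004]]' --twist '[[0,0,0],[0,0,0],[0,0,0]]'

```text
time: 3.47
eef_pos: [0.4306, 0.0434, 0.0309]
tcp_rot: [0.145, 0.989, -0.004, 0.024]
contact_force: [0.1, -0.2, 0.9]
opening: 1.001
```

```bash
python3 - <<'E'
from h import *
s=get_state();print(s['eef_pos'],s['tcp_rot'],s['qpos'],s['contact_force'])
p=s['eef_pos'];yaw=-.295; ex=np.array([np.cos(yaw),np.sin(yaw)]);print(p[:2]@ex)
i,W,R,t,c=cam('scene'); cv2.imwrite('pics/s3.png',cv2.resize(i[150:290,210:410],None,fx=4,fy=4,interpolation=cv2.INTER_CUBIC))
E
```

```text
[0.43056588 0.04338372 0.03092075] [ 0.14509241  0.98910589 -0.00429966  0.02447956] [-0.12952962  0.02429288  2.31127462 -0.01366213  0.75725115 -1.39932278] [ 0.07522544 -0.16758024  0.92698473]
0.39935297821242977
```

View pics/s3.png

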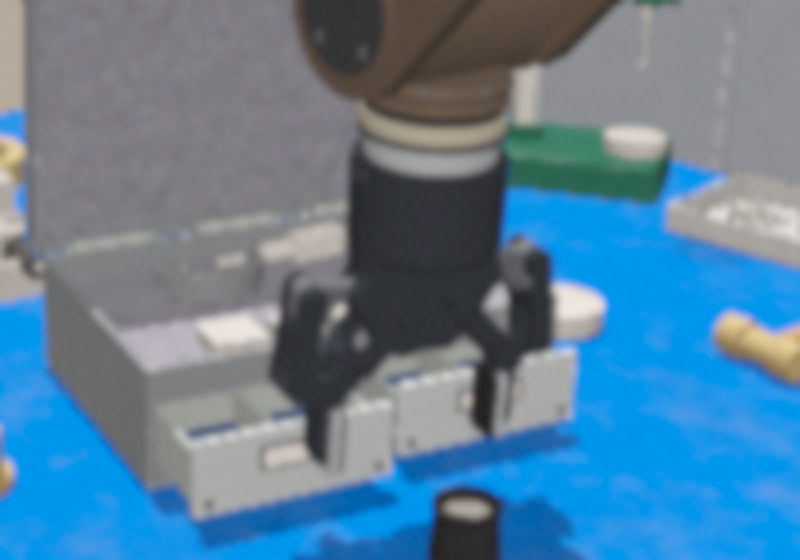

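Both fingertips are in front of the two faces (zoom (330,455) and (485,420)). I'll push along the chest's +x.

>>> move_arm --linear '[[0.008,-0.0024,0],[0.008,-0.0024,0],[0.008,-0.0024,0],[0.008,-0.0024,0],[0.008,-0.0024,0],[0.004,-0.0012,0]]' --twist '[[0,0,0],[0,0,0],[0,0,0],[0,0,0],[0,0,0],[0,0,0]]'

```text
time: 4.02
eef_pos: [0.4751, 0.0296, 0.0288]
tcp_rot: [0.145, 0.989, -0.004, 0.019]
contact_force: [-1.8, 1.3, 1.9]
opening: 0.999
```

```bash
cat > st.py <<'E'
from h import *
from scipy.spatial.transform import Rotation as Ro
s=get_state();p=s['eef_pos'];yaw=-.295; ex=np.array([np.cos(yaw),np.sin(yaw)]);ey=np.array([-ex[1],ex[0]])
print(round(s['time'],2),np.round(p,4),'a,b',np.round([p[:2]@ex,p[:2]@ey-.157],4),'F',np.round(s['contact_force'],1),'tz',np.round(Ro.from_quat(s['tcp_rot']).as_matrix()[:,2],3),'q',np.round(s['qpos'],2))
E
python3 st.py
```

```text
4.02 [0.4751 0.0296 0.0288] a,b [0.4459 0.0094] F [-1.8  1.3  1.9] tz [ 0.036 -0.014 -0.999] q [-0.15  0.13  2.21 -0.01  0.77 -1.42]
```

>>> move_arm --linear '[[0.004,-0.0012,0],[0.004,-0.0012,0],[0.004,-0.0012,0],[0.004,-0.0012,0]]' --twist '[[0,0,0],[0,0,0],[0,0,0],[0,0,0]]'

```text
time: 4.35
eef_pos: [0.4823, 0.0272, 0.026]
tcp_rot: [0.148, 0.989, -0.002, 0.003]
contact_force: [-21.2, 2.6, 21.9]
opening: 0.997
```

```bash
python3 st.py; python3 - <<'E'
from h import *
i,W,R,t,c=cam('scene'); cv2.imwrite('pics/s4.png',cv2.resize(i[150:290,210:410],None,fx=4,fy=4,interpolation=cv2.INTER_CUBIC))
E
```

```text
4.35 [0.4823 0.0272 0.026 ] a,b [0.4536 0.0093] F [-21.2   2.6  21.9] tz [ 0.005 -0.006 -1.   ] q [-0.15  0.16  2.17 -0.01  0.8  -1.42]
```

View pics/s4.png

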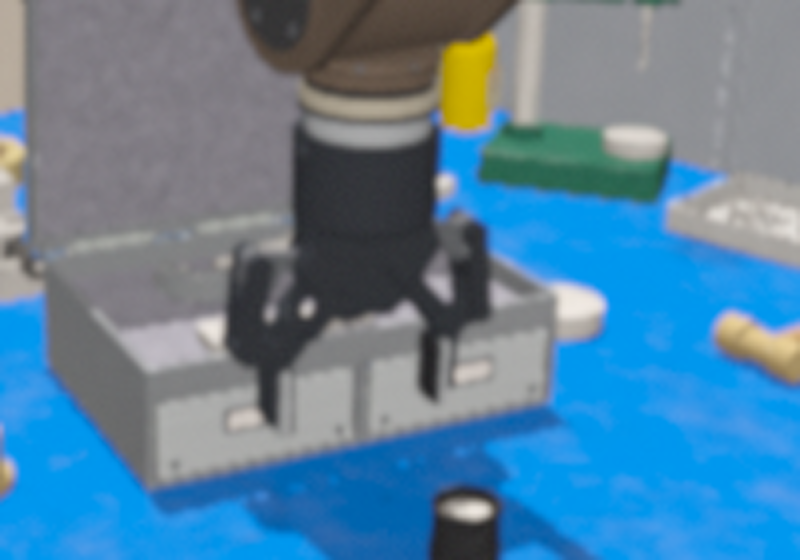

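Contact built to about 21 N and both drawers look flush. I'll back off and measure.

>>> move_arm --linear '[[0,0,0],[0,0,0],[-0.006,0.002,0.001],[-0.01,0.003,0.0],[-0.01,0.003,0.0],[-0.005,0.001,0.02],[0,0,0.03],[0,0,0.04],[0,0,0.04],[-0.0,0.03,0.04],[0,0.04,0.04],[0,0.04,0.04],[0,0.04,0.0]]' --twist '[[0,0,0],[0,0,0],[0,0,0],[0,0,0],[0,0,0],[0,0,0],[0,0,0],[0,0,0],[0,0,0],[0,0,0],[0,0,0],[0,0,0],[0,0,0]]'

```text
time: 5.48
eef_pos: [0.4413, 0.1609, 0.2553]
tcp_rot: [0.153, 0.988, -0.002, 0.005]
contact_force: [1.3, 0.6, 1.6]
opening: 1.001
```

```bash
python3 st.py; python3 - <<'E'
from h import *
yaw=-.295; ex=np.array([np.cos(yaw),np.sin(yaw)]);ey=np.array([-ex[1],ex[0]])
i,W,R,t,c=cam('scene'); cv2.imwrite('pics/s5.png',cv2.resize(i[110:310,170:420],None,fx=3.2,fy=3,interpolation=cv2.INTER_CUBIC))
P=W.reshape(-1,3);P=P[~np.isnan(P[:,0])];a=P[:,:2]@ex;b=P[:,:2]@ey-.157;z=P[:,2]
for nm,m in dict(L=(abs(b-.062)<.05)&(z>.015)&(z<.048),R=(abs(b+.062)<.05)&(z>.015)&(z<.048),wall=(abs(b)<.11)&(z>.057)&(z<.07)).items():
    m=m&(a>.4)&(a<.485); print(nm,m.sum(),np.round(np.percentile(a[m],[5,25,50,75]),4))
for cen in((.379,.057),(.599,.196),(.532,-.21)):
    q=P[(np.hypot(P[:,0]-cen[0],P[:,1]-cen[1])<.04)&(z>.008)&(z<.05)]
    if len(q)>5: print(np.round(cv2.minEnclosingCircle(q[:,:2].astype(np.float32))[0],3))
E
```

```text
5.48 [0.4413 0.1609 0.2553] a,b [0.3754 0.1252] F [1.3 0.6 1.6] tz [ 0.009 -0.005 -1.   ] q [ 0.14 -0.2   2.05 -0.01  1.28 -1.13]
L 603 [0.464  0.4652 0.466  0.4669]
R 503 [0.464  0.4653 0.4662 0.467 ]
wall 501 [0.4645 0.4656 0.4663 0.4673]
[0.378 0.057]
[0.598 0.196]
[ 0.532 -0.208]
```

View pics/s5.png

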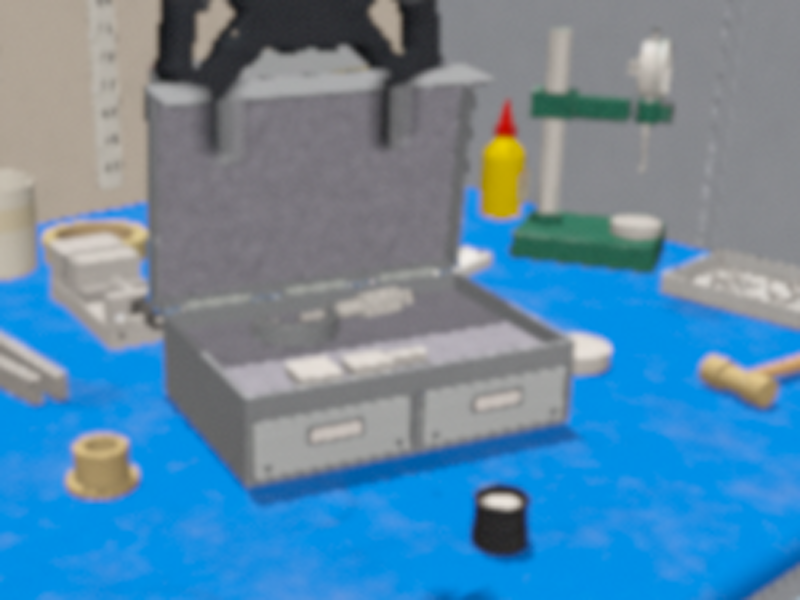

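Both drawers are flush with the wall to within 0.5 mm. I'll shut the gripper and go over the lid.

>>> move_arm --linear '[[0,-0.01,0.04],[0.01,-0.02,0.035],[0.028,-0.02,0],[0.028,-0.02,0],[0.028,-0.02,0],[0.028,-0.02,0],[0.028,-0.02,0],[0.028,-0.02,0],[0.028,-0.02,0],[0.028,-0.02,0],[0.028,-0.02,0],[0,0,0]]' --twist '[[0,0,0],[0,0,0],[0,0,0],[0,0,0],[0,0,0],[0,0,0],[0,0,0],[0,0,0],[0,0,0],[0,0,0],[0,0,0],[0,0,0]]' --grip 0 --force 40

```text
time: 6.53
eef_pos: [0.6985, -0.0444, 0.3217]
tcp_rot: [0.14, 0.99, 0.001, 0.004]
contact_force: [-0.8, 0.2, -0.3]
opening: -0.005
```

```bash
python3 st.py; python3 - <<'E'
from h import *
i,W,R,t,c=cam('scene'); cv2.imwrite('pics/s6.png',cv2.resize(i[20:310,150:450],None,fx=2,fy=2,interpolation=cv2.INTER_CUBIC))
E
```

```text
6.53 [ 0.6985 -0.0444  0.3217] a,b [0.6812 0.0036] F [-0.8  0.2 -0.3] tz [ 0.009  0.    -1.   ] q [-0.21  0.29  1.42  0.    1.42 -1.5 ]
```

View pics/s6.png

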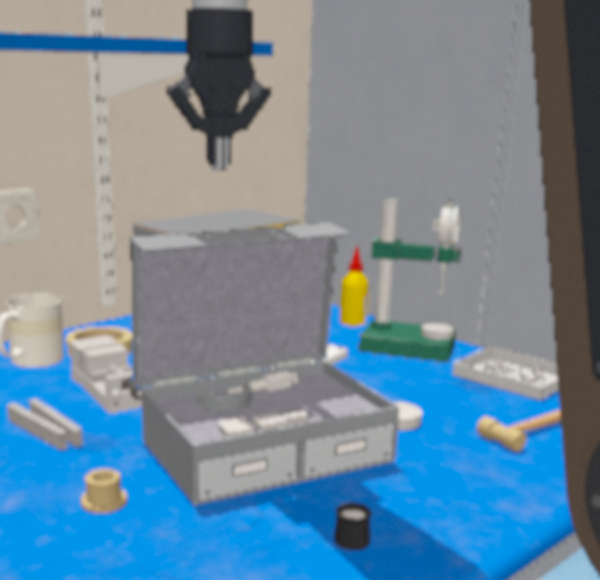

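The gripper is shut and above and behind the lid at zoom (220,160). I'll go down behind it.

>>> move_arm --linear '[[0.006,-0.002,-0.02],[0.0,0,-0.03],[0,0,-0.03],[0,0,-0.008],[0,0,0]]' --twist '[[0,0,0],[0,0,0],[0,0,0],[0,0,0],[0,0,0]]'

```text
time: 7.0
eef_pos: [0.699, -0.0414, 0.2342]
tcp_rot: [0.139, 0.99, 0.002, 0.005]
contact_force: [-0.6, -0.6, 0.7]
opening: -0.002
```

```bash
python3 st.py; python3 - <<'E'
from h import *
i,W,R,t,c=cam('scene'); cv2.imwrite('pics/s7.png',cv2.resize(i[60:280,180:400],None,fx=2.7,fy=2.7,interpolation=cv2.INTER_CUBIC))
i,W,R,t,c=cam('wrist'); cv2.imwrite('pics/w7.png',i)
E
```

```text
7.0 [ 0.699  -0.0414  0.2342] a,b [0.6809 0.0067] F [-0.6 -0.6  0.7] tz [ 0.011  0.002 -1.   ] q [-0.21  0.34  1.52  0.    1.27 -1.5 ]
```

View pics/s7.png

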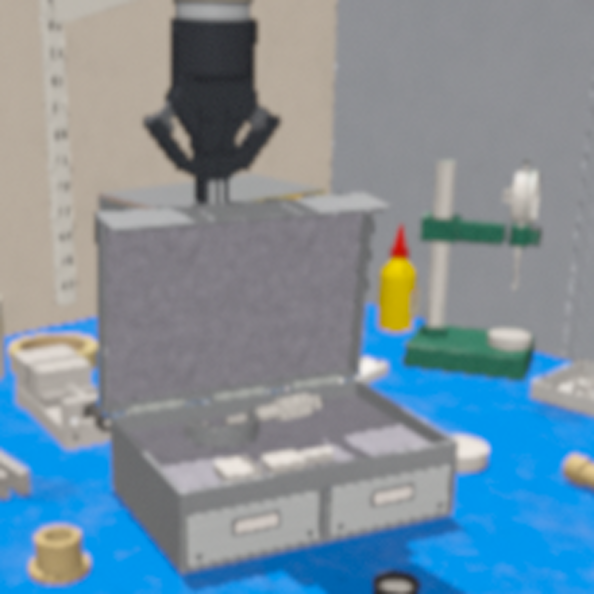

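View pics/w7.png

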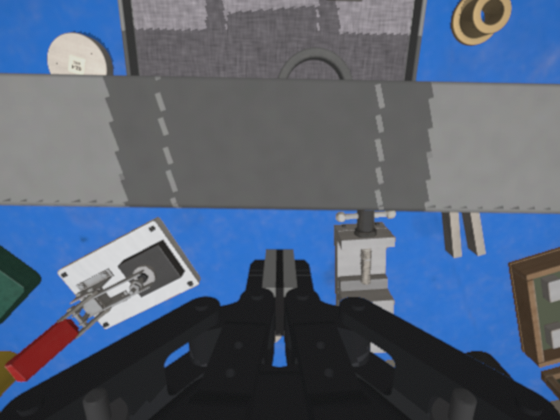

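The fingertip is 30 mm or so behind the lid (wrist picture (280,255), lid lip at row 208). Now I'll compute the arc.

```bash
cat > arc.py <<'E'
from h import *
import sys
yaw=-.295; ex=np.array([np.cos(yaw),np.sin(yaw)]);ey=np.array([-ex[1],ex[0]])
r=.15
def tcp(th): 
    a=.636-r*np.cos(th)+.022*np.sin(th)+.011; z=.074+r*np.sin(th)+.022*np.cos(th)+.008
    return a,z
for th in np.arange(1.5,-.01,-.1):
    a,z=tcp(th); p=a*ex+.16*ey; print(round(th,2),'a %.4f'%a,'xyz',np.round([*p,z],4))
E
python3 arc.py
```

```text
1.5 a 0.6583 xyz [ 0.6764 -0.0383  0.2332]
1.4 a 0.6432 xyz [ 0.6619 -0.0339  0.2336]
1.3 a 0.6281 xyz [ 0.6475 -0.0295  0.2324]
1.2 a 0.6132 xyz [ 0.6332 -0.0252  0.2298]
1.1 a 0.5986 xyz [ 0.6192 -0.0209  0.2257]
1.0 a 0.5845 xyz [ 0.6057 -0.0168  0.2201]
0.9 a 0.5710 xyz [ 0.5928 -0.0129  0.2132]
0.8 a 0.5583 xyz [ 0.5807 -0.0092  0.2049]
0.7 a 0.5464 xyz [ 0.5694 -0.0058  0.1955]
0.6 a 0.5356 xyz [ 0.559  -0.0026  0.1849]
0.5 a 0.5259 xyz [5.497e-01 2.000e-04 1.732e-01]
0.4 a 0.5174 xyz [0.5416 0.0027 0.1607]
0.3 a 0.5102 xyz [0.5347 0.0048 0.1473]
0.2 a 0.5044 xyz [0.5291 0.0065 0.1334]
0.1 a 0.4999 xyz [0.5249 0.0077 0.1189]
-0.0 a 0.4970 xyz [0.522  0.0086 0.104 ]
```

>>> move_arm --linear '[[-0.0075,0.002,0],[-0.0075,0.002,0],[-0.0075,0.002,0],[-0.0075,0.002,0],[-0.0075,0.002,0],[-0.0075,0.002,0],[-0.0075,0.002,0]]' --twist '[[0,0,0],[0,0,0],[0,0,0],[0,0,0],[0,0,0],[0,0,0],[0,0,0]]'

```text
time: 7.68
eef_pos: [0.6477, -0.0267, 0.2482]
tcp_rot: [0.138, 0.99, 0.001, 0.018]
contact_force: [2.6, 0.1, -0.4]
opening: -0.002
```

```bash
python3 st.py; python3 - <<'E'
from h import *
i,W,R,t,c=cam('scene'); cv2.imwrite('pics/s8.png',cv2.resize(i[60:280,180:400],None,fx=2.7,fy=2.7,interpolation=cv2.INTER_CUBIC))
E
```

```text
7.68 [ 0.6477 -0.0267  0.2482] a,b [0.6274 0.0057] F [ 2.6  0.1 -0.4] tz [ 0.037 -0.004 -0.999] q [-0.2   0.2   1.66  0.    1.24 -1.49]
```

View pics/s8.png

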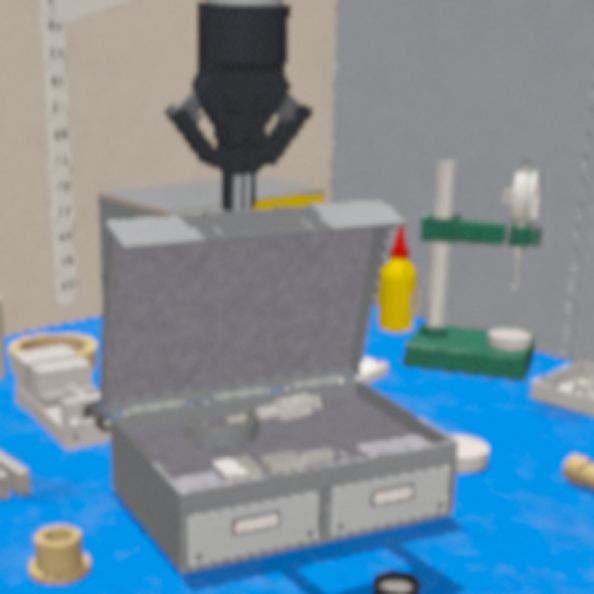

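>>> move_arm --linear '[[0,0,-0.012],[-0.007,0.0015,-0.006],[-0.007,0.0015,-0.006],[-0.007,0.0015,-0.005],[-0.007,0.0015,-0.005]]' --twist '[[0,0.5,0],[0,0.5,0],[0,0.5,0],[0,0.5,0],[0,0.5,0]]'

```text
time: 8.15
eef_pos: [0.6184, -0.0202, 0.2158]
tcp_rot: [0.138, 0.99, -0.002, -0.002]
contact_force: [1.0, 0.0, 1.7]
opening: 0.001
```

```bash
python3 st.py
```

```text
8.15 [ 0.6184 -0.0202  0.2158] a,b [0.5975 0.0035] F [1.  0.  1.7] tz [-0.004 -0.004 -1.   ] q [-0.19  0.19  1.74 -0.01  1.22 -1.49]
```

>>> move_arm --linear '[[-0.007,0.002,-0.002],[-0.007,0.002,-0.003],[-0.007,0.002,-0.004],[-0.007,0.002,-0.004],[-0.007,0.002,-0.005],[-0.007,0.002,-0.006],[-0.007,0.002,-0.006]]' --twist '[[0,0,0],[0,0,0],[0,0,0],[0,0,0],[0,0,0],[0,0,0],[0,0,0]]'

```text
time: 8.73
eef_pos: [0.563, -0.0043, 0.1804]
tcp_rot: [0.138, 0.99, -0.002, -0.004]
contact_force: [1.6, -0.5, 1.1]
opening: -0.0
```

```bash
python3 st.py;python3 - <<'E'
from h import *
i,W,R,t,c=cam('scene'); cv2.imwrite('pics/s9.png',cv2.resize(i[60:280,180:400],None,fx=2.7,fy=2.7,interpolation=cv2.INTER_CUBIC))
E
```

```text
8.73 [ 0.563  -0.0043  0.1804] a,b [0.54   0.0026] F [ 1.6 -0.5  1.1] tz [-0.008 -0.003 -1.   ] q [-0.19  0.1   1.9  -0.01  1.14 -1.48]
```

View pics/s9.png

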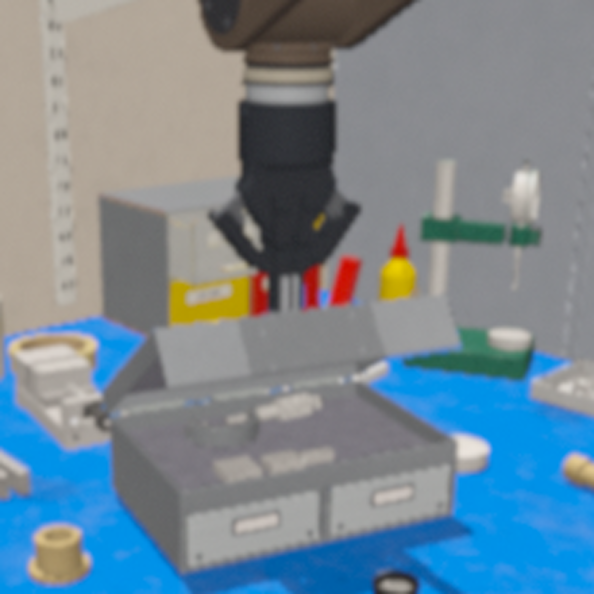

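>>> move_arm --linear '[[-0.006,0.002,-0.005],[-0.006,0.002,-0.006],[-0.005,0.0015,-0.007],[-0.005,0.0015,-0.007],[-0.005,0.0015,-0.007],[-0.004,0.001,-0.007],[-0.004,0.001,-0.007]]' --twist '[[0,0,0],[0,0,0],[0,0,0],[0,0,0],[0,0,0],[0,0,0],[0,0,0]]'

```text
time: 9.37
eef_pos: [0.5221, 0.0077, 0.1288]
tcp_rot: [0.138, 0.99, -0.002, -0.006]
contact_force: [1.0, 0.2, 1.4]
opening: 0.002
```

```bash
python3 st.py
```

```text
9.37 [0.5221 0.0077 0.1288] a,b [0.4973 0.0021] F [1.  0.2 1.4] tz [-0.013 -0.003 -1.   ] q [-0.18  0.08  2.03 -0.01  1.04 -1.47]
```

Now mostly straight down to the stop.

>>> move_arm --linear '[[-0.002,0.0005,-0.006],[-0.001,0,-0.006],[0,0,-0.005],[0,0,-0.005],[0,0,-0.004],[0,0,-0.004]]' --twist '[[0,0,0],[0,0,0],[0,0,0],[0,0,0],[0,0,0],[0,0,0]]'

```text
time: 9.87
eef_pos: [0.5163, 0.0091, 0.1038]
tcp_rot: [0.137, 0.99, -0.002, -0.014]
contact_force: [-12.3, 1.9, 24.9]
opening: -0.0
```

```bash
python3 st.py
```

```text
9.87 [0.5163 0.0091 0.1038] a,b [0.4913 0.0019] F [-12.3   1.9  24.9] tz [-0.028 -0.001 -1.   ] q [-0.18  0.11  2.05 -0.01  1.01 -1.47]
```

Stop reached: 25 N upward, with the TCP at z = 0.104 as predicted for shut. I'll hold, retreat upward and check.

>>> move_arm --linear '[[0,0,-0.002],[0,0,-0.001],[0,0,-0.001],[0,0,0.006],[0,0,0.015],[0,0,0.03],[0,0,0.04],[0,0,0.04],[0,0,0.04],[0,0.03,0.03],[0,0.04,0],[0,0.04,0],[0,0.04,0],[0,0.04,0],[0,0,0],[0,0,0],[0,0,0]]' --twist '[[0,0,0],[0,0,0],[0,0,0],[0,0,0],[0,0,0],[0,0,0],[0,0,0],[0,0,0],[0,0,0],[0,0,0],[0,0,0],[0,0,0],[0,0,0],[0,0,0],[0,0,0],[0,0,0],[0,0,0]]'

```text
time: 11.28
eef_pos: [0.5135, 0.2061, 0.3071]
tcp_rot: [0.14, 0.99, -0.001, -0.016]
contact_force: [0.7, -0.1, 0.7]
opening: -0.003
```

```bash
python3 st.py; python3 - <<'E'
from h import *
yaw=-.295; ex=np.array([np.cos(yaw),np.sin(yaw)]);ey=np.array([-ex[1],ex[0]])
for n in('scene','top'):
    i,W,R,t,c=cam(n)
    if n=='scene': cv2.imwrite('pics/s10.png',cv2.resize(i[60:310,160:420],None,fx=2.4,fy=2.4,interpolation=cv2.INTER_CUBIC))
    P=W.reshape(-1,3);P=P[~np.isnan(P[:,0])];a=P[:,:2]@ex;b=P[:,:2]@ey-.157;z=P[:,2]
    for lo in (.47,.5,.53,.56,.59,.62):
        m=(a>lo)&(a<lo+.02)&(abs(b)<.11)&(z>.06)&(z<.13); print(n,lo,m.sum(),np.round(np.median(z[m]),4) if m.sum() else '')
    for nm,m in dict(L=(abs(b-.062)<.05)&(z>.015)&(z<.048),R=(abs(b+.062)<.05)&(z>.015)&(z<.048)).items():
        m=m&(a>.4)&(a<.485); print(nm,m.sum(),np.round(np.percentile(a[m],[5,50,75]),4) if m.sum() else '')
    for cen in((.379,.057),(.599,.196),(.532,-.21)):
        q=P[(np.hypot(P[:,0]-cen[0],P[:,1]-cen[1])<.04)&(z>.008)&(z<.05)]
        if len(q)>5: print(np.round(cv2.minEnclosingCircle(q[:,:2].astype(np.float32))[0],3))
E
```

```text
11.28 [0.5135 0.2061 0.3071] a,b [0.4314 0.1895] F [ 0.7 -0.1  0.7] tz [-0.032  0.003 -0.999] q [ 0.19 -0.01  1.79  0.01  1.4  -1.1 ]
scene 0.47 372 0.0976
scene 0.5 340 0.0976
scene 0.53 306 0.0976
scene 0.56 288 0.0976
scene 0.59 257 0.0976
scene 0.62 216 0.0977
L 564 [0.4639 0.466  0.4668]
R 484 [0.4637 0.466  0.4668]
[0.379 0.057]
[0.598 0.196]
[ 0.525 -0.213]
top 0.47 696 0.096
top 0.5 684 0.096
top 0.53 679 0.0961
top 0.56 678 0.0961
top 0.59 662 0.0961
top 0.62 611 0.096
L 0 
R 0 
[0.38  0.057]
[0.601 0.195]
[ 0.534 -0.206]
```

View pics/s10.png

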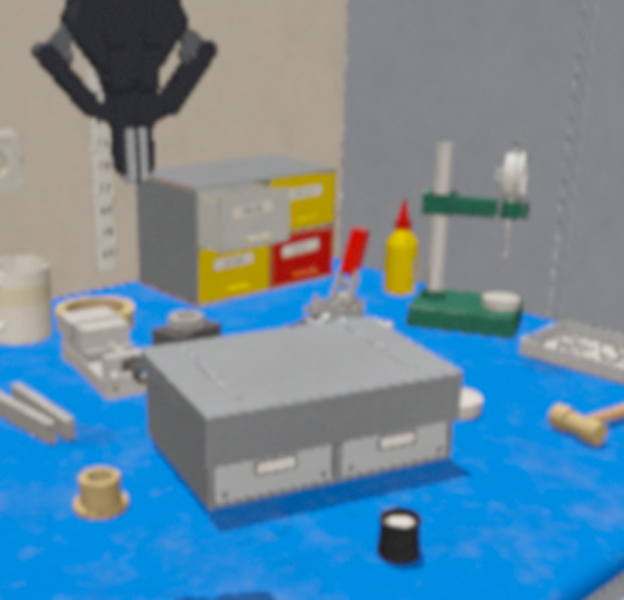

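The lid is shut, level at 96 mm front to back, and the drawers are home. The bystanders have not moved and the robot is clear, so I'll hand in.

```bash
python3 -c "
from plant import *
print(sign_off())"
```

```text
the job is handed in; nothing more can be done
None
```

The chest is closed: both drawers are fully home and the lid is shut. I handed the job in at about 11.3 s on the robot's clock; `sign_off()` reports no verdict, so the result is not confirmed.

- **Drawers:** I pushed both home together from the front, one open fingertip on each face, to the hard stop (about 21 N back and 22 N up on the wrist). After that their faces measured within 0.5 mm of the carcass wall. After the lid was shut they had not moved.
- **Lid:** With the gripper shut, I went over and behind the lid and pushed its outer face round and down at roughly 0.7 rad/s, a speed worked out from the moves and not measured. It met its stop at about 25 N. The closed lid measures level in depth: 96.0–96.1 mm in the top view and 97.6–97.7 mm in the scene view, a difference within the 2 mm calibration.
- **Bystanders:** The loupe, bush and test block measured within 2 mm of where they started. The one exception is a scene-view reading of the test block, about 8 mm off, because the shut lid now partly hides it. The top view puts it within 1 mm.
- **End state:** The robot is clear of everything.

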